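Shut the hopper gate on its spring catch

ROBOT

A 7-joint arm with a two-finger parallel gripper is mounted at the origin on a cart in front of the work surface, level with it; the furniture and walls round the work are solid. World frame = base frame: x ahead of the robot, y to its left, z up, the work surface at z = 0. Lengths are in m, angles in rad, forces in N, time in s.
With the tool pointing down it reaches from about 0.4 to 0.85 m from the base axis. Payload 4.5 kg.
Tool frame: the origin (TCP) lies at the very end of the fingers, on their centre line; the grasp point (between the pads) lies 19 mm behind it; z points along the fingers, y is the line along which they close (so a half turn about z gives the same grasp; the last joint's range is limited). The gripper opens to 88 mm and grips with 3 to 60 N. Pads are 18 mm wide; open, the fingers measure 123 mm over their backs; the gripper's body (75 mm by 187 mm) begins 45 mm behind the grasp point.
Start: joints at [1.218, 0.689, -0.195, 1.565, 0.157, 0.902, -0.215], TCP at [0.236, -0.579, 0.239] pointing down, gripper open.
Joint ranges: [-3.01, 3.01], [-0.46, 2.08], [-1.47, 1.51], [0.13, 2.56], [-1, 4.14], [0.04, 2.09], [-2.66, 2.66]. Speed limits (rad/s): [2.57, 2.57, 3.14, 3.14, 3.14, 3.14, 3.14].

INTERFACE

Orientations are given as a unit quaternion [x, y, z, w].
In Python, from plant import r, eyes, nets gives the robot as it stands.
- The arm moves only by the shell command python3 -m pendant 'ROWS' [FORCE]. ROWS is JSON, a list of rows, each an object of numbers: "claw": the opening, from 0 (shut) to 1 (fully open); "dx", "dy", "dz": the shift along the world's x, y, z in mm; "twist": the turn about the world's z in rad. In form: [{"claw": .., "dx": .., "dy": .., "dz": .., "twist": ..}, ...]. A call has 1 to 8 rows; each row is the pose to reach, as a shift and turn from the pose commanded when the call began; what a row does not reach only later rows make up. A row lasts 1/10 s, in which the tool goes at most 50 mm and 8.59 degrees, less where a joint would pass 70% of its speed; a pose out of reach is approached as far as the arm can. A call with a gripper value outside its range is refused whole. The fingers move at their own pace and stop on an object; FORCE is the grip in N (left out, the last holds). Time passes only in rows, so rows that repeat a pose let the fingers close. It gives the time, the measured TCP pose, the force, the opening and the grip force at its end, in the units of the state.
- r.get_state(): the state, without advancing time (a new reading comes with each control period).
- eyes.snapshot(name): name is "scene" or "top" or "wrist"; returns (picture, depth): 480x640x3 uint8, blue, green, red; 480x640 float32, m along the optical axis (not along the pixel's ray), 0 where there is no reading.
- eyes.camera_info(name): a dict with "K" (3x3 intrinsics, pixels), "world_to_cam" (4x4, takes a point from world to camera coordinates); the wrist camera has in their place "T_tool_cam" (4x4, takes a point from camera to tool coordinates, whose origin is the TCP and whose axes are the flange's). Camera axes: x right, y down, z forward; pixel columns grow to the right and rows downward; lengths in m; the calibration is good to about 2 mm. A picture is of the moment at which its call begins: read the wrist's pose just before it. camera_info takes no time and is no camera call.
- r.finish_job(): hands the job in; it is judged then, once.
Trained networks look in the newest picture that a camera, given by its name, has taken for a name from the list of things; names that differ only in an ending like _2 or _b are one class to them, and where a whole thing is asked for, a point or a joint stands for the part that bears it (a point fixed in the world has none). Each returns a list of dicts, best first, with "confidence" (0 to 1); they miss things now and then, are a little off and sometimes report something else, mostly with a low value. They report only what shows in the picture. A call takes as long as a camera call. They do not tell look-alikes from the thing itself.
- nets.spot_in(camera, query): "box" ([left, top, width, height] as shares, 0 to 1, of the picture: columns of its width, rows of its height, round what is visible of it).
- nets.place_of(camera, query): "position" ([column, row] as shares, 0 to 1, of the picture: columns of its width, rows of its height: a listed point, or the origin of a listed thing).
The state is a dict: "clock": time; "q": joint angles; "qd": joint speeds; "joint_torque": joint torques, N m; "tool_pos": TCP position; "eef_rot": TCP orientation; "contact_force": force on the tool from outside, world axes, zero at the start; "moment": the same for the moment, N m; "opening": opening from 0.0 (shut) to 1.0 (fully open); "finger_force": force on a finger pad.
Only numpy, scipy, OpenCV 4.12 (cv2) and the standard library are available. Lean on these libraries where they do the work, as an engineer would, in place of code of your own. Each camera call takes 0.05 s, during which the arm holds its last target. There are 200 camera calls.

TASK

The bench hopper's gate is chocked open. Take the orange chock off the rails and put it in the grey tray, then push the blue tab to slide the gate fully home against its drag and its seal until the red spring catch clicks in behind it, so that it stays shut when you let go. Push firmly but do not ram it, and leave the pot under the spout, the brown bottle and the pink jar on the right standing where they are.

Things in the scene. Friction and masses are not known exactly. Their poses are not given: they have to be found in the camera images.
- hopper: White bench hopper, fixed; 180 mm across, 314 high. Origin on the worktop under the cone's axis; x = the way the gate shuts, -x = front, z up. In this frame, mm: throat collar x -43 to 43, y -30 to 29, up to z 134; base plate x -70 to 80, y -55 to 65, 8 thick; catch housing x -22 to 1, y 47 to 61, z to 103.
- track_end (a point): Middle of the front end of the gate's track, at hopper (-121, 0, 100) mm. Deck top at z = 85, 64 wide here (hopper y -32 to 32); guide rails at y = +-24 to +-31, tops at z = 100, run from here to the collar at x = -43. Axes as the hopper's.
- cone_rim (a point): Front of the cone's upper rim, at hopper (-87, 0, 226) mm. The cone hangs over the track: radius 30 at z 130, 50 at z 175, 87 at z 226, upright from there to the lid (radius 90, z 282 to 295, knob to 314). No room for an upright gripper over the chock or the tab near home: lean it back to the front, away from the cone, by about 40 degrees.
- push_tab (a point): Centre of the front face (towards hopper -x) of the blue tab that stands up at the outer end of the gate's steel blade: 36 mm wide (hopper y), 8 thick, from z = 90 to 126 mm; this point at z = 108, and at hopper x = -55 mm when the gate reads 0. Push it along the hopper's +x.
- gate (a joint): How far the gate is out, m: 0.052 to 0.058 at the start, 0 = home, hard stop at -0.006. Drags with about 3.5 N; the catch's ramp adds about 4 N from 0.022 to 0.012; from 0.008 the seal pushes back, 6 N + 0.6 N per mm. The catch snaps in near 0.002 and the gate then rests at 0 to 0.002. Let go before the click it creeps back and is not held. Takes up to 15 N; over 45 N is ramming.
- catch (a joint): How far the red catch is pushed out (hopper +y) by the gate's brass lug, m: 0 = at rest (gate still out, or clicked in behind the lug), 0.004 to 0.0055 while it rides over the lug.
- catch_roller (a point): Upper part of the catch's red roller, 7 mm across, at hopper (-10.5, 36, 95) mm when at rest.
- chock_grip (a point): Grip fin of the loose orange chock (60 g), axes about as the hopper's. Fin 24 mm along x, 16 wide in y (grasp this), free from 20 below to 16 above this point. Below: plate 44 x 58 x 14, its centre 4 further to +x, on the rails, and a tongue 6 deep between them; lowest point 40 below. Starts near hopper (-79, 0, 134), close behind the blue tab. Lift 15 mm or more before moving it sideways.
- tray: Shallow grey tray, fixed; 150 (its x) x 130 (its y) x 22 mm, walls and floor 4 mm. Origin at the centre of its underside.
- bowl: Green plaster bowl, fixed, 129 mm across, 80 high; origin at the centre of its underside. Tray and bowl may change places.
- pot_mid (a point): Small white screw pot, 48 mm across, 49 high, standing under the spout on the hopper's base; point at its centre.
- bottle_mid (a point): Brown bottle, 57 mm across, 122 high; point at its centre.
- jar_mid (a point): Pink jar with a white lid (the one on the robot's right; another like it stands far left), 66 mm across, 82 high; point at its centre.
Not all that is in view belongs to the job. Of the things that look like the part that bears chock_grip, the smallest one is meant.

How it is judged:
By the outcome, as a careful person would: the job done as asked, in the order asked, and still so for the second after the job is handed in, with the robot touching nothing.
It also fails if it takes over 72 s, if anything falls off the work surface, if the arm or the gripper's body presses on something with over 40 N, if the wrist force passes 120 N, or if a joint passes its speed limit or range.

## Working session

There is one attempt and no reset: what is moved stays moved. The work goes in short steps, Python scripts to look and compute and a shell command to move; the robot and the scene stay as the last step left them, time stands still between calls to the robot, and variables do not carry over. Pictures are saved under pics/ and viewed, at most 13 in all, crops included, and the job is handed in when it is done.

```bash
ls; mkdir -p pics; cat > h.py <<'E'
import numpy as np, cv2
from plant import r, eyes, nets
from scipy.spatial.transform import Rotation as R
def T_cw(name):
    ci=eyes.camera_info(name)
    if 'world_to_cam' in ci: return np.array(ci['K']),np.linalg.inv(np.array(ci['world_to_cam']))
    s=r.get_state();T=np.eye(4);T[:3,:3]=R.from_quat(s['eef_rot']).as_matrix();T[:3,3]=s['tool_pos']
    return np.array(ci['K']),T@np.array(ci['T_tool_cam'])
def snap(name):
    K,T=T_cw(name);p,d=eyes.snapshot(name);return p,d,K,T
def px(K,T,u,v,z):
    return (T@np.array([(u-K[0,2])/K[0,0]*z,(v-K[1,2])/K[1,1]*z,z,1]))[:3]
def at_h(K,T,u,v,h):
    o=T[:3,3];d=px(K,T,u,v,1)-o
    return o+d*(h-o[2])/d[2]
def proj(K,T,P):
    c=np.linalg.inv(T)@np.append(P,1);return (K@c[:3])[:2]/c[2]
E
python3 - <<'E'
from h import *
print(r.get_state())
for n in ['scene','top']:
    p,d,K,T=snap(n);cv2.imwrite(f'pics/{n}0.png',p);np.savez(f'{n}0.npz',p=p,d=d,K=K,T=T)
    print(n,T[:3,3].round(3),K[0,0])
    for q,h in [('hopper',0),('track_end',.1),('cone_rim',.226),('push_tab',.108),('catch_roller',.095),('chock_grip',.134),('tray',0),('bowl',0),('pot_mid',.033),('bottle_mid',.061),('jar_mid',.041)]:
        for x in nets.place_of(n,q)[:3]:
            u,v=x['position'][0]*640,x['position'][1]*480
            print(q,round(x['confidence'],2),round(u),round(v),at_h(K,T,u,v,h).round(3))
E
```

```text
pics
{'clock': 0.0, 'q': array([ 1.21782221,  0.69001269, -0.19450365,  1.56635943,  0.15729799,
        0.90249499, -0.21513217]), 'qd': array([-3.35130108e-04, -6.68156232e-05, -9.29163591e-05,  1.91415835e-03,
        1.62453974e-04,  7.23282841e-04,  5.65689748e-04]), 'joint_torque': array([ 3.96849364e-04, -5.27560437e+01, -1.26677223e+00, -1.53428900e+01,
       -5.26194088e-02,  6.58022487e-03,  1.73735693e-04]), 'tool_pos': array([ 0.23545726, -0.57825528,  0.23788775]), 'eef_rot': array([ 9.81354177e-01,  1.92205858e-01, -2.48699021e-04, -9.08253911e-04]), 'contact_force': array([ 0.26001718, -0.09508277,  0.20892582]), 'moment': array([-0.00172642,  0.01178593, -0.05864795]), 'finger_force': 0.0, 'opening': 1.0036063280744159}
scene [-0.112  0.327  0.639] 465.18408742296367
track_end 0.67 334 262 [ 0.572 -0.097  0.1  ]
track_end 0.64 275 299 [0.515 0.061 0.1  ]
track_end 0.28 328 259 [ 0.586 -0.092  0.1  ]
cone_rim 0.95 317 209 [ 0.586 -0.062  0.226]
push_tab 0.88 328 259 [ 0.576 -0.086  0.108]
catch_roller 0.55 279 275 [0.588 0.021 0.095]
chock_grip 0.78 305 331 [0.379 0.0
[... 400 characters left out ...]
59 319 242 [0.626 0.007 0.   ]
track_end 0.74 342 255 [ 0.571 -0.082  0.1  ]
track_end 0.6 346 260 [ 0.565 -0.096  0.1  ]
cone_rim 0.86 338 224 [ 0.579 -0.061  0.226]
push_tab 0.8 343 256 [ 0.568 -0.087  0.108]
catch_roller 0.58 427 334 [ 0.483 -0.335  0.095]
catch_roller 0.38 308 237 [0.582 0.016 0.095]
chock_grip 0.87 332 242 [ 0.575 -0.051  0.134]
chock_grip 0.82 319 324 [ 0.384 -0.116  0.134]
chock_grip 0.74 279 285 [0.424 0.006 0.134]
tray 0.72 429 336 [ 0.515 -0.349  0.   ]
bowl 0.92 217 232 [0.526 0.272 0.   ]
bottle_mid 0.7 245 162 [0.73  0.296 0.061]
bottle_mid 0.31 334 239 [ 0.621 -0.038  0.061]
jar_mid 0.74 440 257 [ 0.706 -0.299  0.041]
jar_mid 0.23 321 241 [ 0.611 -0.005  0.041]
```

View pics/scene0.png

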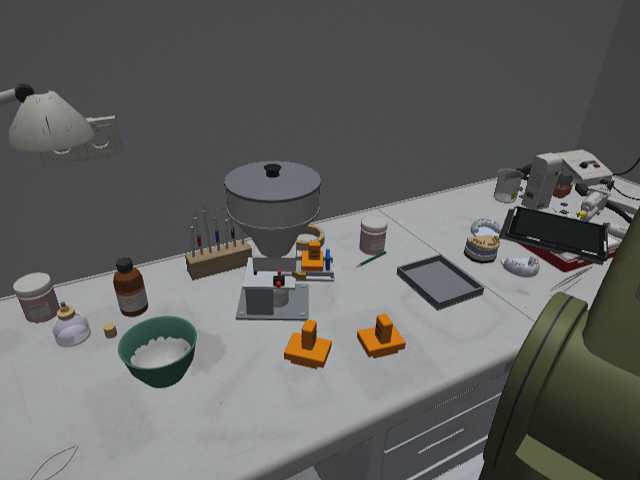

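View pics/top0.png

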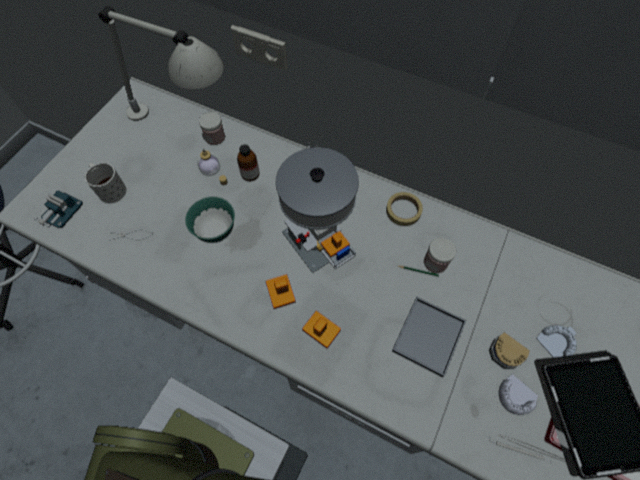

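Scene view: hopper at about (270,230), with the small orange chock on the track at (314,258) beside the blue tab at (328,260). Two larger look-alike chocks stand on the bench at (308,345) and (382,335). The tray is at (438,280). In the top view the tray is at (429,336), the knob at (316,174), and the jar on the right at (440,255).

The rows offer no tilt key, so I'll check the pendant's usage text while refining the geometry.

```bash
python3 -m pendant 2>&1 | tail -15; python3 - <<'E'
from h import *
print(r.get_state()['clock'])
for n in ['scene','top']:
    f=np.load(n+'0.npz');p,d,K,T=[f[k] for k in 'pdKT']
    v,u=np.mgrid[:480,:640];z=d
    P=np.stack([(u-K[0,2])/K[0,0]*z,(v-K[1,2])/K[1,1]*z,z,np.ones_like(z)],-1)@T.T
    X=P[...,:3];ok=(d>0)&(X[...,0]>.3)&(X[...,0]<.9)&(abs(X[...,1])<.5)
    m=ok&(X[...,2]>.276)&(X[...,2]<.302)&(np.hypot(X[...,0]-.63,X[...,1]-.01)<.15)
    c,rad=cv2.minEnclosingCircle(X[m][:,:2].astype(np.float32));print(n,'lid',m.sum(),np.round(c,4),round(rad,4),X[m][:,2].mean().round(4))
    hsv=cv2.cvtColor(p,cv2.COLOR_BGR2HSV)
    near=np.hypot(X[...,0]-.58,X[...,1]+.06)<.1
    for nm,lo,hi in [('orange',(5,150,80),(20,255,255)),('blue',(100,120,60),(125,255,255)),('red',(0,170,80),(4,255,255))]:
        q=(cv2.inRange(hsv,lo,hi)>0)&ok&near
        Q=X[q]
        if len(Q): print(n,nm,len(Q),np.median(Q,0).round(4),Q.min(0).round(3),Q.max(0).round(3))
        if nm=='orange':
            F=Q[Q[:,2]>.138];print(' fin top',len(F),F.mean(0).round(4))
            F=Q[(Q[:,2]>.106)&(Q[:,2]<.12)];print(' plate',len(F),F.mean(0).round(4),cv2.minAreaRect(F[:,:2].astype(np.float32)))
        if nm=='blue':
            F=Q[Q[:,2]>.12];print(' tabtop',len(F),cv2.minAreaRect(F[:,:2].astype(np.float32)) if len(F)>2 else '')
    g=ok&(X[...,2]>.014)&(X[...,2]<.03)&(np.hypot(X[...,0]-.515,X[...,1]+.349)<.12)
    print('tray rim',g.sum(),cv2.minAreaRect(X[g][:,:2].astype(np.float32)))
E
```

```text
invalid input
1.2
scene lid 3335 [0.6227 0.0128] 0.0908 0.2909
scene orange 453 [ 0.5779 -0.0505  0.1132] [ 0.537 -0.086  0.004] [ 0.622 -0.011  0.151]
 fin top 92 [ 0.583  -0.0564  0.1459]
 plate 286 [ 0.5808 -0.0494  0.1127] ((0.5871549248695374, -0.05372201278805733), (0.042249199002981186, 0.06097288057208061), 61.02559280395508)
scene blue 58 [ 0.5652 -0.0775  0.1241] [ 0.555 -0.093  0.101] [ 0.59  -0.072  0.126]
 tabtop 40 ((0.5736518502235413, -0.0827823132276535), (0.006209583021700382, 0.036806270480155945), 60.49071502685547)
scene red 30 [0.5669 0.0308 0.0977] [0.555 0.016 0.096] [0.596 0.037 0.105]
tray rim 630 ((0.5124022960662842, -0.3464145064353943), (0.13421709835529327, 0.15373311936855316), 89.39989471435547)
top lid 4418 [0.6246 0.0133] 0.0909 0.293
top orange 325 [ 0.581  -0.0563  0.1145] [ 0.555 -0.084  0.098] [ 0.62  -0.02   0.154]
 fin top 65 [ 0.5859 -0.0589  0.1484]
 plate 249 [ 0.5816 -0.0547  0.1138] ((0.587048351764679, -0.054445065557956696), (0.04219025373458862, 0.05633950233459473), 63.36442947387695)
top blue 50 [ 0.5727 -0.0824  0.1248] [ 0.556 -0.093  0.117] [ 0.589 -0.073  0.13 ]
 tabtop 47 ((0.5724807977676392, -0.08259732276201248), (0.007600557990372181, 0.03544187918305397), 64.69364929199219)
top red 19 [0.5633 0.0312 0.0978] [0.557 0.02  0.093] [0.588 0.037 0.104]
tray rim 510 ((0.5133445262908936, -0.34617090225219727), (0.13042274117469788, 0.1519046574831009), 88.84830474853516)
```

Geometry is consistent: the hopper axis is at (0.624, 0.013), its +x is at yaw about 62°, the fin is at (0.587, -0.057), and the gate reads about 0.055. The tray centre is (0.513, -0.346). The rows can't tilt the tool directly, so I'll see what the arm does at the edge of its reach in free space.

```bash
python3 -m pendant '[{"claw":1,"dx":0,"dy":0,"dz":50,"twist":0},{"claw":1,"dx":0,"dy":0,"dz":100,"twist":0},{"claw":1,"dx":0,"dy":0,"dz":150,"twist":0},{"claw":1,"dx":0,"dy":0,"dz":200,"twist":0},{"claw":1,"dx":0,"dy":0,"dz":250,"twist":0},{"claw":1,"dx":0,"dy":0,"dz":300,"twist":0},{"claw":1,"dx":0,"dy":0,"dz":350,"twist":0},{"claw":1,"dx":0,"dy":0,"dz":400,"twist":0}]'; cat >> h.py <<'E'
def st():
    s=r.get_state();M=R.from_quat(s['eef_rot']).as_matrix();z=M[:,2];y=M[:,1]
    print('t',round(s['clock'],2),'pos',s['tool_pos'].round(4),'tilt',np.degrees(np.arccos(-z[2])).round(1),'leanaz',np.degrees(np.arctan2(z[1],z[0])).round(1),'yaz',np.degrees(np.arctan2(y[1],y[0])).round(1),'yz',y[2].round(3),'q',s['q'].round(3),'F',s['contact_force'].round(1),'op',round(float(s['opening']),3),'ff',round(float(s['finger_force']),1))
E
python3 -c "from h import *;st()"
```

```text
clock: 2.0
tool_pos: [0.2354, -0.5786, 0.6367]
eef_rot: [0.981, 0.192, 0.0, 0.001]
contact_force: [0.6, -2.1, 1.1]
opening: 1.002
finger_force: 0.0
t 2.0 pos [ 0.2354 -0.5786  0.6367] tilt 0.2 leanaz -66.0 yaz -67.9 yz 0.003 q [ 1.161  0.582 -0.172  0.551  0.105  2.01  -0.123] F [ 0.6 -2.1  1.1] op 1.002 ff 0.0
```

```bash
python3 -m pendant '[{"claw":1,"dx":0,"dy":0,"dz":40,"twist":0},{"claw":1,"dx":0,"dy":0,"dz":80,"twist":0},{"claw":1,"dx":0,"dy":0,"dz":120,"twist":0},{"claw":1,"dx":0,"dy":0,"dz":160,"twist":0},{"claw":1,"dx":0,"dy":0,"dz":200,"twist":0}]' >/dev/null
python3 -c "from h import *;st()"; python3 -m pendant '[{"claw":1,"dx":0,"dy":0,"dz":0,"twist":0}]' >/dev/null; python3 -c "from h import *;st()"
```

```text
t 2.5 pos [ 0.2486 -0.6473  0.6685] tilt 9.9 leanaz -59.2 yaz -69.8 yz 0.168 q [ 1.078  0.756  0.93   0.197 -0.839  2.089  0.039] F [-0.5 -0.1  0.6] op 1.001 ff 0.0
t 2.6 pos [ 0.248  -0.6498  0.6638] tilt 9.4 leanaz -60.9 yaz -70.1 yz 0.162 q [ 1.078  0.763  0.932  0.199 -0.834  2.088  0.039] F [-0.7 -1.  -0.3] op 1.003 ff 0.0
```

```bash
python3 -m pendant '[{"claw":1,"dx":0,"dy":0,"dz":-40,"twist":0},{"claw":1,"dx":0,"dy":0,"dz":-80,"twist":0},{"claw":1,"dx":0,"dy":0,"dz":-120,"twist":0},{"claw":1,"dx":0,"dy":0,"dz":-160,"twist":0},{"claw":1,"dx":0,"dy":0,"dz":-200,"twist":0}]' >/dev/null
python3 -c "from h import *;st()"
```

```text
t 3.1 pos [ 0.2505 -0.6436  0.4639] tilt 9.4 leanaz -57.0 yaz -69.6 yz 0.159 q [ 0.716  0.714  1.044  1.167 -0.7    1.433  0.43 ] F [ 0.4 -0.7 -0.3] op 1.002 ff 0.0
```

Tilt picked up at the reach limit persists, so repeatedly pushing upward leans the tool outward, and twist can then aim that lean. I'll twist first, so the lean builds up about the tool's closing axis.

```bash
python3 -m pendant '[{"claw":1,"dx":-8,"dy":20,"dz":15,"twist":-0.14},{"claw":1,"dx":-16,"dy":40,"dz":30,"twist":-0.28},{"claw":1,"dx":-24,"dy":60,"dz":45,"twist":-0.42},{"claw":1,"dx":-32,"dy":80,"dz":60,"twist":-0.56},{"claw":1,"dx":-40,"dy":100,"dz":75,"twist":-0.7},{"claw":1,"dx":-48,"dy":120,"dz":90,"twist":-0.84},{"claw":1,"dx":-56,"dy":140,"dz":105,"twist":-0.98},{"claw":1,"dx":-64,"dy":160,"dz":120,"twist":-1.12}]' >/dev/null
python3 -c "from h import *;st()"
python3 -m pendant '[{"claw":1,"dx":0,"dy":0,"dz":0,"twist":-0.14},{"claw":1,"dx":0,"dy":0,"dz":0,"twist":-0.28},{"claw":1,"dx":0,"dy":0,"dz":0,"twist":-0.42},{"claw":1,"dx":0,"dy":0,"dz":0,"twist":-0.56},{"claw":1,"dx":0,"dy":0,"dz":0,"twist":-0.7},{"claw":1,"dx":0,"dy":0,"dz":0,"twist":-0.84},{"claw":1,"dx":0,"dy":0,"dz":0,"twist":-0.98},{"claw":1,"dx":0,"dy":0,"dz":0,"twist":-1.12}]' >/dev/null
python3 -c "from h import *;st()"
```

```text
t 3.9 pos [ 0.1852 -0.4847  0.5861] tilt 9.4 leanaz -124.2 yaz -134.1 yz 0.162 q [ 0.316  0.541  1.477  1.297 -0.469  1.613 -0.664] F [ 0.7 -0.9  0.1] op 1.0 ff 0.0
t 4.7 pos [ 0.1854 -0.4857  0.586 ] tilt 9.7 leanaz 171.3 yaz 161.7 yz 0.166 q [ 0.471  0.663  1.484  1.127 -0.519  1.865 -1.712] F [-0.3  0.5  0.3] op 0.997 ff 0.0
```

```bash
for i in 1 2 3; do python3 -m pendant '[{"claw":1,"dx":0,"dy":0,"dz":50,"twist":0},{"claw":1,"dx":0,"dy":0,"dz":100,"twist":0},{"claw":1,"dx":0,"dy":0,"dz":150,"twist":0},{"claw":1,"dx":0,"dy":0,"dz":200,"twist":0}]' >/dev/null
python3 -c "from h import *;st()"; done
```

```text
t 5.1 pos [ 0.1815 -0.4876  0.6702] tilt 10.5 leanaz 164.9 yaz 162.4 yz 0.183 q [ 0.744  0.496  0.795  0.765 -0.199  2.072 -2.052] F [ 0.2 -2.1 -1.6] op 1.001 ff 0.0
t 5.5 pos [ 0.1916 -0.4569  0.7498] tilt 10.4 leanaz -134.8 yaz 163.0 yz 0.085 q [ 0.651  0.39   0.794  0.662 -0.145  2.088 -2.119] F [-0.8 -1.3 -0.4] op 0.999 ff 0.0
t 5.9 pos [ 0.2133 -0.4033  0.8265] tilt 23.0 leanaz -115.3 yaz 169.8 yz 0.11 q [ 0.41   0.268  0.638  0.603  0.204  2.089 -2.163] F [ 1.9 -2.6 -2. ] op 0.999 ff 0.0
```

```bash
for i in 1 2; do python3 -m pendant '[{"claw":1,"dx":0,"dy":0,"dz":50,"twist":0},{"claw":1,"dx":0,"dy":0,"dz":100,"twist":0},{"claw":1,"dx":0,"dy":0,"dz":150,"twist":0}]' >/dev/null
python3 -c "from h import *;st()"; done
```

```text
t 6.2 pos [ 0.1914 -0.3958  0.8579] tilt 25.9 leanaz -111.9 yaz 169.0 yz 0.091 q [ 0.25   0.311  1.187  0.546 -0.048  2.089 -1.983] F [ 0.1 -2.7 -1.5] op 0.999 ff 0.0
t 6.5 pos [ 0.1856 -0.3774  0.891 ] tilt 30.9 leanaz -107.7 yaz 170.9 yz 0.089 q [ 0.157  0.243  1.044  0.512  0.164  2.089 -2.021] F [ 1.5 -1.  -1.7] op 0.998 ff 0.0
```

```bash
for i in 1 2; do python3 -m pendant '[{"claw":1,"dx":0,"dy":0,"dz":50,"twist":0},{"claw":1,"dx":0,"dy":0,"dz":100,"twist":0},{"claw":1,"dx":0,"dy":0,"dz":150,"twist":0}]' >/dev/null
python3 -c "from h import *;st()"; done
```

```text
t 6.8 pos [ 0.163  -0.3714  0.9355] tilt 37.0 leanaz -103.4 yaz 170.0 yz 0.045 q [ 0.125  0.205  1.015  0.422  0.27   2.09  -2.019] F [-0.2  0.2 -0.7] op 1.003 ff 0.0
t 7.1 pos [ 0.1473 -0.368   0.9559] tilt 39.1 leanaz -101.9 yaz 170.6 yz 0.035 q [ 0.139  0.26   1.488  0.35  -0.121  2.09  -1.857] F [0.4 0.4 0.3] op 1.0 ff 0.0
```

```bash
python3 -m pendant '[{"claw":1,"dx":15,"dy":0,"dz":-30,"twist":0.14},{"claw":1,"dx":30,"dy":0,"dz":-60,"twist":0.28},{"claw":1,"dx":45,"dy":0,"dz":-90,"twist":0.42},{"claw":1,"dx":60,"dy":0,"dz":-120,"twist":0.56},{"claw":1,"dx":75,"dy":0,"dz":-150,"twist":0.7},{"claw":1,"dx":90,"dy":0,"dz":-180,"twist":0.84},{"claw":1,"dx":105,"dy":0,"dz":-210,"twist":0.98},{"claw":1,"dx":120,"dy":0,"dz":-240,"twist":1.12}]' >/dev/null
python3 -c "from h import *;st()"
python3 -m pendant '[{"claw":1,"dx":15,"dy":10,"dz":-30,"twist":0.14},{"claw":1,"dx":30,"dy":20,"dz":-60,"twist":0.28},{"claw":1,"dx":45,"dy":30,"dz":-90,"twist":0.42},{"claw":1,"dx":60,"dy":40,"dz":-120,"twist":0.56},{"claw":1,"dx":75,"dy":50,"dz":-150,"twist":0.7},{"claw":1,"dx":90,"dy":60,"dz":-180,"twist":0.84},{"claw":1,"dx":105,"dy":70,"dz":-210,"twist":0.98},{"claw":1,"dx":120,"dy":80,"dz":-240,"twist":1.12}]' >/dev/null
python3 -c "from h import *;st()"
```

```text
t 7.9 pos [ 0.2497 -0.365   0.7517] tilt 36.9 leanaz -62.6 yaz -151.6 yz 0.013 q [-0.707 -0.394  0.659  1.42   0.819  1.658 -2.455] F [-0.  -1.3  0.1] op 0.996 ff 0.0
t 8.7 pos [ 0.3675 -0.2852  0.5106] tilt 36.5 leanaz 1.0 yaz -87.5 yz 0.019 q [-0.846 -0.456  1.175  1.978  0.24   0.753 -1.226] F [-0.  -0.4  0. ] op 1.002 ff 0.0
```

```bash
python3 -m pendant '[{"claw":1,"dx":20,"dy":15,"dz":-20,"twist":0.134},{"claw":1,"dx":40,"dy":30,"dz":-40,"twist":0.267},{"claw":1,"dx":60,"dy":45,"dz":-60,"twist":0.4},{"claw":1,"dx":80,"dy":60,"dz":-80,"twist":0.534},{"claw":1,"dx":105,"dy":75,"dz":-100,"twist":0.667},{"claw":1,"dx":130,"dy":90,"dz":-120,"twist":0.8},{"claw":1,"dx":155,"dy":105,"dz":-140,"twist":0.934},{"claw":1,"dx":175,"dy":120,"dz":-160,"twist":1.066}]' >/dev/null
python3 - <<'E'
from h import *
st();p,d,K,T=snap('wrist');cv2.imwrite('pics/w1.png',p)
E
```

```text
t 9.5 pos [ 0.4102 -0.0984  0.4645] tilt 34.6 leanaz 54.3 yaz -30.4 yz 0.064 q [-1.405 -0.457  1.501  1.96  -0.095  0.923 -0.306] F [ 0.5  0.2 -0.5] op 1.004 ff 0.0
```

View pics/w1.png

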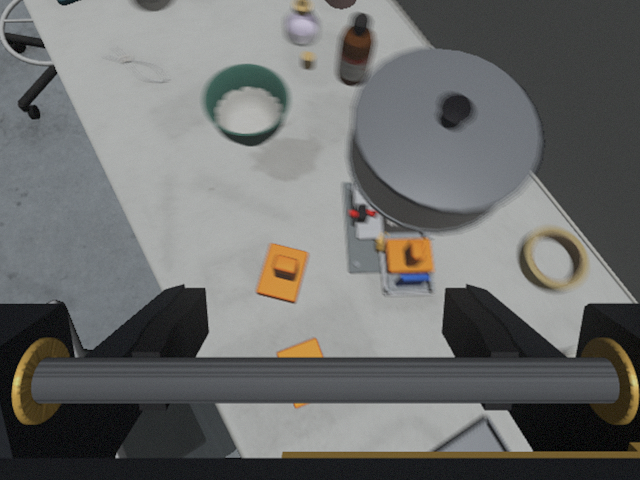

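The wrist view shows the chock at (410,255), the tab at (412,278) and the big look-alikes at (285,270) and (305,370). The move stopped short because q2 and q3 hit their limits. I'll back out to an extended pose on the right so the elbow unwinds.

```bash
python3 -m pendant '[{"claw":1,"dx":15,"dy":-40,"dz":0,"twist":-0.14},{"claw":1,"dx":30,"dy":-80,"dz":0,"twist":-0.28},{"claw":1,"dx":45,"dy":-120,"dz":0,"twist":-0.42},{"claw":1,"dx":60,"dy":-160,"dz":0,"twist":-0.56},{"claw":1,"dx":75,"dy":-200,"dz":0,"twist":-0.7},{"claw":1,"dx":90,"dy":-240,"dz":-0,"twist":-0.84},{"claw":1,"dx":105,"dy":-280,"dz":0,"twist":-0.98},{"claw":1,"dx":120,"dy":-320,"dz":0,"twist":-1.12}]' >/dev/null
python3 -c "from h import *;st()"
python3 -m pendant '[{"claw":1,"dx":35,"dy":-20,"dz":0,"twist":-0.12},{"claw":1,"dx":70,"dy":-40,"dz":0,"twist":-0.24},{"claw":1,"dx":105,"dy":-60,"dz":0,"twist":-0.36},{"claw":1,"dx":140,"dy":-80,"dz":0,"twist":-0.48}]' >/dev/null
python3 -c "from h import *;st()"
```

```text
t 10.35 pos [ 0.4726 -0.3299  0.497 ] tilt 35.5 leanaz -12.1 yaz -96.0 yz 0.076 q [-1.32  -0.457  1.503  1.86   0.599  0.731 -1.658] F [ 0.  -0.1  0.1] op 0.999 ff 0.0
t 10.75 pos [ 0.5132 -0.3447  0.5336] tilt 37.0 leanaz -38.7 yaz -123.3 yz 0.071 q [-1.577 -0.457  1.503  1.755  1.001  1.033 -2.464] F [ 0.1  0.1 -0.3] op 0.999 ff 0.0
```

The solver is pinned at joint limits. I'll fit the arm's kinematics to the logged readings so that I can plan a good branch.

```bash
cat > fk.py <<'E'
import numpy as np, itertools
from scipy.optimize import least_squares
from scipy.spatial.transform import Rotation as R
D="""0.2354 -0.5786  0.6367 0.2 -66.0 -67.9 0.003 1.161  0.582 -0.172  0.551  0.105  2.01  -0.123
0.2486 -0.6473  0.6685 9.9 -59.2 -69.8 0.168 1.078  0.756  0.93   0.197 -0.839  2.089  0.039
0.2505 -0.6436  0.4639 9.4 -57.0 -69.6 0.159 0.716  0.714  1.044  1.167 -0.7    1.433  0.43
0.1852 -0.4847  0.5861 9.4 -124.2 -134.1 0.162 0.316  0.541  1.477  1.297 -0.469  1.613 -0.664
0.1854 -0.4857  0.586 9.7 171.3 161.7 0.166 0.471  0.663  1.484  1.127 -0.519  1.865 -1.712
0.1815 -0.4876  0.6702 10.5 164.9 162.4 0.183 0.744  0.496  0.795  0.765 -0.199  2.072 -2.052
0.1916 -0.4569  0.7498 10.4 -134.8 163.0 0.085 0.651  0.39   0.794  0.662 -0.145  2.088 -2.119
0.2133 -0.4033  0.8265 23.0 -115.3 169.8 0.11 0.41   0.268  0.638  0.603  0.204  2.089 -2.163
0.1914 -0.3958  0.8579 25.9 -111.9 169.0 0.091 0.25   0.311  1.187  0.546 -0.048  2.089 -1.983
0.163  -0.3714  0.9355 37.0 -103.4 170.0 0.045 0.125  0.205  1.015  0.422  0.27   2.09  -2.019
0.1473 -0.368   0.9559 39.1 -101.9 170.6 0.035 0.139  0.26   1.488  0.35  -0.121  2.09  -1.857
0.2497 -0.365   0.7517 36.9 -62.6 -151.6 0.013 -0.707 -0.394  0.659  1.42   0.819  1.658 -2.455
0.3675 -0.2852  0.5106 36.5 1.0 -87.5 0.019 -0.846 -0.456  1.175  1.978  0.24   0.753 -1.226
0.4102 -0.0984  0.4645 34.6 54.3 -30.4 0.064 -1.405 -0.457  1.501  1.96  -0.095  0.923 -0.306
0.4726 -0.3299  0.497 35.5 -12.1 -96.0 0.076 -1.32  -0.457  1.503  1.86   0.599  0.731 -1.658
0.5132 -0.3447  0.5336 37.0 -38.7 -123.3 0.071 -1.577 -0.457  1.503  1.755  1.001  1.033 -2.464
0.2355 -0.5783 0.2379 0.1 0 -67.85 0.0 1.2178 0.69 -0.1945 1.5664 0.1573 0.9025 -0.2151"""
A=np.array([l.split() for l in D.split('\n')],float)
P=A[:,:3];t,l,ya=np.radians(A[:,3:6]).T;yz=A[:,6];Q=A[:,7:]
Z=np.stack([np.sin(t)*np.cos(l),np.sin(t)*np.sin(l),-np.cos(t)],1)
c=np.sqrt(1-yz**2);Y=np.stack([c*np.cos(ya),c*np.sin(ya),yz],1)
def fk(x,s,q):
    # x: 8 joint/orientation offsets, then link offsets
    off=x[:8];L=x[8:].reshape(-1,2)  # (x,z) per link
    q=np.atleast_2d(q);M=R.identity(len(q));p=np.zeros((len(q),3))
    for i in range(7):
        ax='zyzyzyz'[i]
        M=M*R.from_euler(ax,s[i]*q[:,i]+off[i])
        p=p+M.apply([L[i][0],0,L[i][1]])
    M=M*R.from_euler('z',off[7]) if 0 else M
    return p,M
def res(x,s):
    p,M=fk(x,s,Q);E=M.as_matrix()
    return np.concatenate([(p-P).ravel()*5,(E[:,:,2]-Z).ravel(),(E[:,:,1]-Y).ravel(),1e-4*x])
if __name__=='__main__':
    best=None
    for s in itertools.product([1,-1],repeat=7):
        if s[1]<0: continue
        for o7 in ([0] ):
          for o1 in (0,1.57,3.14,-1.57):
            x0=np.zeros(22);x0[0]=o1;x0[8:]=[0,.3,0,0,0,.3,0,0,0,.35,.07,0,0,.25]
            x0[6]=1.57
            f=least_squares(res,x0,args=(s,),max_nfev=25)
            if best is None or f.cost<best[0]: best=(f.cost,s,f.x)
    f=least_squares(res,best[2],args=(best[1],),max_nfev=2000);s=best[1]
    p,M=fk(f.x,s,Q);print(f.cost,s,f.x.round(4),'maxpos',abs(p-P).max())
    np.savez('fk.npz',x=f.x,s=s)
E
time timeout 500 python3 fk.py
```

```text
0.033579501465522195 (-1, 1, -1, 1, -1, 1, -1) [-0.0253 -0.0122 -0.0228  0.0151 -0.0043 -0.0108  1.5264 -0.      0.0072
  0.3737 -0.0121  0.3229  0.0213  0.2179 -0.0249  0.1702  0.0195  0.1749
 -0.0024  0.1435 -0.0053  0.1885] maxpos 0.013514733712083976
real	2m25.591s
user	2m23.978s
sys	0m0.230s
```

```bash
cat > sim.py <<'E'
from fk import *
f=np.load('fk.npz');X=f['x'];S=f['s']
LO=np.array([-3.01,-.46,-1.47,.13,-1,.04,-2.66]);HI=np.array([3.01,2.08,1.51,2.56,4.14,2.09,2.66])
def ori(tilt,az):
    t,a=np.radians([tilt,az]);z=np.array([np.sin(t)*np.cos(a),np.sin(t)*np.sin(a),-np.cos(t)])
    y=np.array([np.sin(a),-np.cos(a),0]);return R.from_matrix(np.stack([np.cross(y,z),y,z],1))
def err(q,p,M):
    a,B=fk(X,S,q);return np.concatenate([(a[0]-p),.3*(M*B[0].inv()).as_rotvec()])
def ik(q0,p,M,reg=1e-3):
    g=least_squares(lambda q:np.concatenate([err(q,p,M),reg*(q-q0)]),np.clip(q0,LO+1e-3,HI-1e-3),bounds=(LO,HI))
    return g.x
def desc(q):
    a,B=fk(X,S,q);z=B[0].as_matrix()[:,2];y=B[0].as_matrix()[:,1]
    return a[0].round(3),np.degrees(np.arccos(-z[2])).round(1),np.degrees(np.arctan2(z[1],z[0])).round(1),y[2].round(3)
E
python3 - <<'E'
from sim import *
rng=np.random.default_rng(0)
for nm,p in [('grasp',[.592,-.046,.123]),('stage',[.548,-.129,.24]),('push0',[.560,-.1,.108])]:
    S_=[]
    for k in range(40):
        q=ik(rng.uniform(np.maximum(LO,-2),np.minimum(HI,2)),np.array(p),ori(39,62),1e-5)
        e=np.linalg.norm(err(q,np.array(p),ori(39,62)))
        if e<2e-3: S_.append((min((q-LO).min(),(HI-q).min()),q))
    S_.sort(key=lambda a:-a[0]);print(nm,len(S_))
    for m,q in S_[:4]: print(round(m,2),q.round(2))
E
```

```text
grasp 28
0.35 [ 0.99  1.2  -1.12  1.95  0.86  0.39 -0.93]
0.32 [ 0.97  1.17 -1.07  1.95  0.74  0.36 -0.82]
0.3 [ 0.96  1.15 -1.03  1.95  0.66  0.34 -0.74]
0.3 [ 0.79  1.   -0.63  1.94 -0.62  0.34  0.51]
stage 30
0.59 [ 1.03  0.81 -0.75  1.88 -0.32  0.63  0.22]
0.57 [ 1.07  0.84 -0.84  1.88 -0.2   0.61  0.11]
0.57 [ 1.08  0.85 -0.86  1.88 -0.18  0.61  0.08]
0.53 [ 0.96  0.78 -0.63  1.88 -0.47  0.66  0.37]
push0 32
0.38 [ 1.1   1.22 -1.09  1.96  0.76  0.42 -0.74]
0.35 [ 1.08  1.19 -1.04  1.96  0.65  0.39 -0.63]
0.33 [ 1.11  1.24 -1.14  1.96  0.85  0.45 -0.82]
0.32 [ 1.06  1.16 -0.99  1.95  0.5   0.36 -0.49]
```

```bash
cat > path.py <<'E'
from sim import *
def run(q,wps,verbose=True):
    # wps: (pos, tilt, az) interpolated at 40mm / 8deg
    q=np.array(q,float);tr=[]
    a,B=fk(X,S,q);p0=a[0];z=B[0].as_matrix()[:,2];t0=np.degrees(np.arccos(-z[2]));a0=np.degrees(np.arctan2(z[1],z[0]))
    for p,t,az in wps:
        p=np.array(p,float);n=int(max(np.linalg.norm(p-p0)/.045,abs(az-a0)/8,1))+1
        for k in range(1,n+1):
            w=k/n;q=ik(q,p0+w*(p-p0),ori(t0+w*(t-t0),a0+w*(az-a0)),1e-2)
        p0,t0,a0=p,t,az
        if verbose: print(n,q.round(2),*desc(q))
    return q
E
python3 - <<'E'
from path import *
q=[-1.577,-.457,1.503,1.755,1.001,1.033,-2.464]
st=[.53,-.15,.28]
C={'left':[([.4,.0,.55],37,0),([.35,.3,.55],37,40),([.5,.45,.5],37,40),([.6,.1,.55],37,40),([.5,-.25,.5],37,62),(st,37,62)],
'farR':[([.3,-.6,.5],37,-60),([.4,-.75,.4],37,-60),([.55,-.3,.4],37,62),(st,37,62)],
'up':[([.25,-.25,.95],37,-40),([.45,-.35,.8],37,-20),([.6,-.35,.5],37,0),([.55,-.3,.4],37,62),(st,37,62)],
'upL':[([.3,.2,.9],37,30),([.5,.3,.75],37,30),([.65,-.1,.55],37,30),([.55,-.3,.4],37,62),(st,37,62)],
'lean-':[([.5,-.35,.55],37,-120),([.6,-.35,.55],37,-120),([.6,-.35,.5],37,-40),([.55,-.3,.4],37,62),(st,37,62)]}
for k,w in C.items(): print(k);run(q,w)
E
```

```text
left
9 [-1.3  -0.46  0.58  2.09  0.77  1.01 -2.56] [ 0.4  -0.    0.55] 37.0 0.0 -0.0
7 [-1.79 -0.25  0.7   2.01  0.53  0.75 -2.21] [0.35 0.3  0.55] 37.0 40.0 0.0
5 [-1.31  0.33  0.73  1.7  -0.48  0.59 -1.23] [0.5  0.45 0.5 ] 37.0 40.0 0.0
9 [-0.55  0.24  0.75  1.66 -0.8   1.02 -0.37] [0.6  0.1  0.55] 37.0 40.0 0.0
9 [ 0.36  0.54  0.74  1.4  -0.87  1.77  0.63] [ 0.5  -0.25  0.5 ] 37.0 62.0 0.0
6 [ 0.33  0.65  0.46  1.87 -1.    1.19  0.89] [ 0.53 -0.15  0.28] 37.0 62.1 -0.001
farR
8 [-1.01 -0.46  1.51  1.85  1.06  0.82 -2.54] [ 0.283 -0.563  0.52 ] 41.0 -61.3 0.011
5 [-1.02 -0.46  1.51  1.91  1.23  0.74 -2.66] [ 0.301 -0.572  0.525] 46.4 -60.2 0.034
16 [-1.37 -0.46  1.51  1.9   0.23  0.8  -0.47] [ 0.458 -0.215  0.471] 31.3 18.8 0.31
5 [-1.55 -0.46  1.51  2.23  0.43  0.48 -0.86] [ 0.44  -0.094  0.378] 30.6 25.9 0.259
up
12 [-0.95 -0.19  0.76  0.57  0.69  2.09 -1.89] [ 0.25  -0.25   0.949] 37.1 -40.0 -0.0
6 [-1.5  -0.46  1.19  0.98  0.73  1.62 -1.82] [ 0.45 -0.35  0.8 ] 37.0 -20.0 0.0
8 [-1.47 -0.46  1.51  1.81  0.75  0.67 -1.85] [ 0.544 -0.305  0.533] 42.2 -12.5 0.114
8 [-1.37 -0.46  1.
[... 275 characters left out ...]
 [0.5  0.3  0.75] 37.0 30.0 0.0
11 [-0.2   0.41  0.88  1.49 -0.97  1.26 -0.18] [ 0.65 -0.1   0.55] 37.0 30.0 0.0
6 [ 0.45  0.72  0.65  1.35 -0.93  1.67  0.71] [ 0.55 -0.3   0.4 ] 37.0 62.0 0.0
5 [ 0.33  0.65  0.46  1.87 -1.    1.19  0.89] [ 0.53 -0.15  0.28] 37.0 62.1 -0.001
lean-
10 [-0.29  0.86  1.51  1.15 -0.32  1.52 -2.66] [ 0.499 -0.353  0.55 ] 36.3 -120.1 0.018
3 [-0.15  0.96  1.51  0.81 -0.47  1.72 -2.66] [ 0.588 -0.357  0.549] 35.8 -117.7 0.036
11 [-0.19  0.42  0.92  1.64 -0.51  0.64 -1.36] [ 0.6  -0.35  0.5 ] 37.0 -40.1 0.0
13 [ 0.68  0.66  0.19  1.34 -0.72  1.5   0.55] [ 0.55 -0.3   0.4 ] 37.0 62.0 0.0
5 [ 0.54  0.62  0.12  1.86 -0.87  1.04  0.76] [ 0.53 -0.15  0.28] 37.0 62.0 -0.0
```

```bash
python3 - <<'E'
from path import *
q0=[-1.577,-.457,1.503,1.755,1.001,1.033,-2.464]
L=[([.4,.0,.55],37,0),([.35,.3,.55],37,40),([.5,.45,.5],37,40)]
st=[([.55,-.3,.4],38,62),([.53,-.15,.28],39,62),([.592,-.046,.123],39,62)]
q=run(q0,L,False);print(q.round(2))
C={'a':[([.6,.1,.55],37,40)],'b':[([.6,.1,.55],37,0),([.6,-.35,.5],37,-40)],'c':[([.6,.1,.55],37,0),([.7,-.4,.5],37,0)],'d':[([.65,.1,.5],37,0),([.6,-.3,.5],37,-20),([.4,-.65,.35],37,0)],
'e':[([.6,.1,.55],37,40),([.65,-.3,.5],37,62),([.5,-.6,.35],37,62)]}
for k,w in C.items(): print(k);run(q,w+st)
E
```

```text
[-1.31  0.33  0.73  1.7  -0.48  0.59 -1.23]
a
9 [-0.55  0.24  0.75  1.66 -0.8   1.02 -0.37] [0.6  0.1  0.55] 37.0 40.0 0.0
10 [ 0.45  0.72  0.65  1.35 -0.95  1.68  0.72] [ 0.55 -0.3   0.4 ] 38.0 62.0 0.0
5 [ 0.39  0.65  0.39  1.87 -1.    1.19  0.9 ] [ 0.53 -0.15  0.28] 39.0 62.1 -0.001
5 [ 0.66  0.94 -0.4   1.95 -1.    0.47  0.87] [ 0.592 -0.046  0.123] 39.0 62.1 -0.001
b
9 [-1.2   0.25  1.16  1.73 -0.28  0.68 -1.53] [0.6  0.1  0.55] 37.0 -0.0 0.0
11 [-0.24  0.46  1.03  1.64 -0.62  0.67 -1.27] [ 0.6  -0.35  0.5 ] 37.0 -40.0 0.0
13 [ 0.63  0.67  0.31  1.34 -0.79  1.54  0.6 ] [ 0.55 -0.3   0.4 ] 38.0 62.0 0.0
5 [ 0.48  0.63  0.24  1.87 -0.94  1.12  0.85] [ 0.53 -0.15  0.28] 39.0 62.0 -0.0
5 [ 0.66  0.94 -0.4   1.95 -1.    0.47  0.87] [ 0.592 -0.046  0.123] 39.0 62.1 -0.001
c
9 [-1.2   0.25  1.16  1.73 -0.28  0.68 -1.53] [0.6  0.1  0.55] 37.0 -0.0 0.0
12 [ 0.31  0.63  0.69  1.22 -1.    1.13 -0.43] [ 0.7 -0.4  0.5] 37.0 -0.0 0.0
8 [ 0.6   0.68  0.36  1.35 -0.81  1.56  0.62] [ 0.55 -0.3   0.4 ] 38.0 62.0 -0.0
5 [ 0.45  0.64  0.29  1.87 -0.97  1.14  0.87] [ 0.53 -0.15  0.28] 39.0 62.0 -0.0
[... 364 characters left out ...]
 0.52] [ 0.55 -0.3   0.4 ] 38.0 62.0 0.0
5 [ 0.64  0.63 -0.    1.87 -0.85  1.01  0.75] [ 0.53 -0.15  0.28] 39.0 62.0 -0.0
5 [ 0.66  0.94 -0.4   1.95 -1.    0.47  0.87] [ 0.592 -0.046  0.123] 39.0 62.1 -0.001
e
9 [-0.55  0.24  0.75  1.66 -0.8   1.02 -0.37] [0.6  0.1  0.55] 37.0 40.0 0.0
10 [ 0.49  0.8   0.55  0.83 -1.    1.87  0.31] [ 0.65 -0.3   0.5 ] 37.0 61.9 0.0
9 [ 1.05  1.24  0.33  0.14 -0.94  2.09  0.38] [ 0.497 -0.594  0.348] 36.6 59.8 0.018
7 [ 0.6   0.68  0.36  1.35 -0.81  1.56  0.62] [ 0.55 -0.3   0.4 ] 38.0 62.0 -0.0
5 [ 0.45  0.64  0.29  1.87 -0.97  1.14  0.87] [ 0.53 -0.15  0.28] 39.0 62.0 -0.0
5 [ 0.66  0.94 -0.4   1.95 -1.    0.47  0.87] [ 0.592 -0.046  0.123] 39.0 62.1 -0.001
```

```bash
python3 -m pendant '[{"claw":1,"dx":-14,"dy":43,"dz":2,"twist":0.085},{"claw":1,"dx":-28,"dy":86,"dz":4,"twist":0.17},{"claw":1,"dx":-42,"dy":129,"dz":6,"twist":0.255},{"claw":1,"dx":-56,"dy":172,"dz":8,"twist":0.34},{"claw":1,"dx":-70,"dy":215,"dz":10,"twist":0.425},{"claw":1,"dx":-84,"dy":258,"dz":12,"twist":0.51},{"claw":1,"dx":-98,"dy":301,"dz":14,"twist":0.595},{"claw":1,"dx":-113,"dy":345,"dz":16,"twist":0.68}]' >/dev/null
python3 - <<'E'
from h import *
st()
f=np.load('top0.npz');p,d,K,T=[f[k] for k in 'pdKT']
for u,v in [(190,60),(205,75),(175,60),(180,37),(210,60)]: print(px(K,T,u,v,d[v,u]).round(2))
E
```

```text
t 11.55 pos [0.3974 0.0006 0.5492] tilt 37.0 leanaz 0.5 yaz -83.9 yz 0.073 q [-1.204 -0.412  0.505  2.08   0.711  0.993 -2.393] F [0.3 0.5 0.1] op 1.0 ff 0.0
[0.68 0.33 0.44]
[0.68 0.3  0.41]
[0.67 0.37 0.43]
[0.7  0.36 0.47]
[0.71 0.31 0.43]
```

```bash
python3 - <<'E'
from path import *
q0=[-1.204,-.412,.505,2.08,.711,.993,-2.393]
st=[([.55,-.3,.4],37,62),([.53,-.15,.28],37,62),([.592,-.046,.123],37,62)]
C={'a':[([.35,.3,.55],37,40),([.42,.38,.5],37,40),([.55,.1,.55],37,40)],'b':[([.35,.3,.55],37,40),([.55,.1,.55],37,40)],'c':[([.5,.1,.55],37,40)],'d':[([.35,.3,.55],37,62),([.55,.1,.55],37,62)]}
for k,w in C.items(): print(k);run(q0,w+st)
E
```

```text
a
7 [-1.62 -0.21  0.61  2.01  0.43  0.71 -2.1 ] [0.35 0.3  0.55] 37.0 40.0 0.0
3 [-1.49  0.11  0.75  1.94 -0.13  0.49 -1.54] [0.42 0.38 0.5 ] 37.0 39.8 0.001
7 [-0.82  0.16  1.    1.77 -0.77  0.98 -0.37] [0.55 0.1  0.55] 37.0 39.9 0.001
10 [ 0.38  0.75  0.8   1.36 -1.    1.74  0.76] [ 0.55 -0.3   0.4 ] 37.0 62.0 0.0
5 [ 0.33  0.65  0.46  1.87 -1.    1.19  0.89] [ 0.53 -0.15  0.28] 37.0 62.1 -0.001
5 [ 0.62  0.91 -0.35  1.95 -1.    0.48  0.84] [ 0.592 -0.046  0.123] 37.0 62.1 -0.001
b
7 [-1.62 -0.21  0.61  2.01  0.43  0.71 -2.1 ] [0.35 0.3  0.55] 37.0 40.0 0.0
7 [-1.99 -0.46  1.39  1.76  0.41  0.83 -1.52] [0.55 0.1  0.55] 37.0 39.9 0.0
10 [-1.37 -0.46  1.51  1.9   0.22  0.8  -0.47] [ 0.458 -0.215  0.471] 31.3 18.8 0.31
5 [-1.55 -0.46  1.51  2.23  0.43  0.48 -0.86] [ 0.44  -0.094  0.378] 30.6 25.9 0.259
5 [-1.86 -0.46  1.51  2.48  1.36  0.36 -2.05] [ 0.435 -0.003  0.329] 32.1 23.2 0.287
c
6 [-1.82 -0.46  1.19  1.86  0.42  0.82 -1.58] [0.5  0.1  0.55] 37.0 39.9 0.001
10 [-1.37 -0.46  1.51  1.9   0.22  0.8  -0.47] [ 0.458 -0.215  0.471] 31.3 18.8 0.31
5 [-1.55 -0.46  1.51  2.23  0.43  0.48 -0.86] [ 0.44  -0.094  0.378] 30.6 25.9 0.259
5 [-1.86 -0.46  1.51  2.48  1.36  0.36 -2.05] [ 0.435 -0.003  0.329] 32.1 23.2 0.287
d
8 [-2.11 -0.44  0.95  1.97  0.48  0.81 -1.8 ] [0.35 0.3  0.55] 37.0 62.0 0.0
7 [-2.   -0.46  1.51  1.68  0.1   0.93 -0.91] [0.533 0.103 0.556] 37.2 56.4 0.047
10 [-1.37 -0.46  1.51  1.9   0.22  0.8  -0.47] [ 0.458 -0.215  0.471] 31.3 18.8 0.31
5 [-1.55 -0.46  1.51  2.23  0.43  0.48 -0.86] [ 0.44  -0.094  0.378] 30.6 25.9 0.259
5 [-1.86 -0.46  1.51  2.48  1.36  0.36 -2.05] [ 0.435 -0.003  0.329] 32.1 23.2 0.287
```

```bash
python3 -m pendant '[{"claw":1,"dx":-7,"dy":43,"dz":0,"twist":0.1},{"claw":1,"dx":-14,"dy":86,"dz":0,"twist":0.2},{"claw":1,"dx":-21,"dy":129,"dz":0,"twist":0.3},{"claw":1,"dx":-28,"dy":172,"dz":0,"twist":0.4},{"claw":1,"dx":-35,"dy":215,"dz":0,"twist":0.5},{"claw":1,"dx":-42,"dy":258,"dz":0,"twist":0.6},{"claw":1,"dx":-47,"dy":300,"dz":0,"twist":0.69}]' >/dev/null
python3 -c "from h import *;st()"
python3 -m pendant '[{"claw":1,"dx":25,"dy":28,"dz":-17,"twist":0},{"claw":1,"dx":50,"dy":56,"dz":-34,"twist":0},{"claw":1,"dx":75,"dy":84,"dz":-50,"twist":0}]' >/dev/null
python3 -c "from h import *;st()"
```

```text
t 12.25 pos [0.3496 0.3009 0.5486] tilt 36.8 leanaz 40.1 yaz -44.2 yz 0.073 q [-1.635 -0.199  0.569  1.995  0.464  0.745 -2.042] F [ 0.5  0.5 -0.1] op 1.0 ff 0.0
t 12.55 pos [0.4158 0.3776 0.5014] tilt 36.4 leanaz 40.2 yaz -44.2 yz 0.071 q [-1.638  0.115  0.879  1.933 -0.075  0.502 -1.486] F [-1.7  0.5 -0. ] op 0.997 ff 0.0
```

```bash
python3 -m pendant '[{"claw":1,"dx":18,"dy":-40,"dz":7,"twist":0},{"claw":1,"dx":36,"dy":-80,"dz":14,"twist":0},{"claw":1,"dx":54,"dy":-120,"dz":21,"twist":0},{"claw":1,"dx":72,"dy":-160,"dz":28,"twist":0},{"claw":1,"dx":90,"dy":-200,"dz":35,"twist":0},{"claw":1,"dx":108,"dy":-240,"dz":42,"twist":0},{"claw":1,"dx":130,"dy":-283,"dz":50,"twist":0}]' >/dev/null
python3 -c "from h import *;st()"
python3 -m pendant '[{"claw":1,"dx":0,"dy":-43,"dz":-15,"twist":0.045},{"claw":1,"dx":0,"dy":-86,"dz":-30,"twist":0.09},{"claw":1,"dx":0,"dy":-129,"dz":-45,"twist":0.135},{"claw":1,"dx":0,"dy":-172,"dz":-60,"twist":0.18},{"claw":1,"dx":0,"dy":-215,"dz":-75,"twist":0.23},{"claw":1,"dx":0,"dy":-258,"dz":-90,"twist":0.28},{"claw":1,"dx":0,"dy":-300,"dz":-105,"twist":0.33},{"claw":1,"dx":0,"dy":-340,"dz":-120,"twist":0.38}]' >/dev/null
python3 -c "from h import *;st()"
```

```text
t 13.25 pos [0.5453 0.0928 0.5516] tilt 36.2 leanaz 40.6 yaz -44.2 yz 0.066 q [-0.854  0.172  1.021  1.75  -0.751  0.972 -0.289] F [-0.4  1.   0.2] op 1.003 ff 0.0
t 14.05 pos [ 0.5455 -0.2479  0.4308] tilt 36.3 leanaz 62.5 yaz -22.6 yz 0.062 q [ 0.306  0.645  0.713  1.421 -0.948  1.611  0.767] F [1.3 1.1 0.1] op 0.996 ff 0.0
```

```bash
python3 -m pendant '[{"claw":0.6,"dx":0,"dy":16,"dz":-24,"twist":-0.02},{"claw":0.6,"dx":0,"dy":32,"dz":-48,"twist":-0.04},{"claw":0.6,"dx":0,"dy":48,"dz":-72,"twist":-0.06},{"claw":0.6,"dx":0,"dy":64,"dz":-96,"twist":-0.08},{"claw":0.6,"dx":0,"dy":80,"dz":-120,"twist":-0.09},{"claw":0.6,"dx":0,"dy":96,"dz":-145,"twist":-0.09},{"claw":0.6,"dx":0,"dy":112,"dz":-170,"twist":-0.09},{"claw":0.6,"dx":0,"dy":128,"dz":-194,"twist":-0.09}]' >/dev/null
python3 - <<'E'
from h import *
st();p,d,K,T=snap('wrist');cv2.imwrite('pics/w2.png',p)
for x in nets.place_of('wrist','chock_grip')[:2]:
    u,v=x['position'][0]*640,x['position'][1]*480;print(x['confidence'],u,v,at_h(K,T,u,v,.134))
v,u=np.mgrid[:480,:640];P=(np.stack([(u-K[0,2])/K[0,0]*d,(v-K[1,2])/K[1,1]*d,d,np.ones_like(d)],-1)@T.T)[...,:3]
hsv=cv2.cvtColor(p,cv2.COLOR_BGR2HSV);m=(cv2.inRange(hsv,(5,150,60),(20,255,255))>0)&(d>0)&(np.hypot(P[...,0]-.587,P[...,1]+.057)<.06)
Q=P[m];F=Q[Q[:,2]>.145];print(len(F),F.mean(0),cv2.minAreaRect(F[:,:2].astype(np.float32)))
E
```

```text
t 14.85 pos [ 0.546  -0.1161  0.2383] tilt 36.3 leanaz 57.1 yaz -27.6 yz 0.068 q [ 0.5    0.649 -0.042  1.945 -0.988  0.748  0.823] F [ 0.3 -0.1 -1.3] op 0.602 ff 0.0
0.95 335.488 236.304 [ 0.59232557 -0.06043201  0.134     ]
0.66 130.304 257.71200000000005 [ 0.46866937 -0.01593288  0.134     ]
928 [ 0.58716076 -0.06018324  0.15080525] ((0.588021993637085, -0.05899183079600334), (0.02414982207119465, 0.01594110019505024), 61.31939697265625)
```

View pics/w2.png

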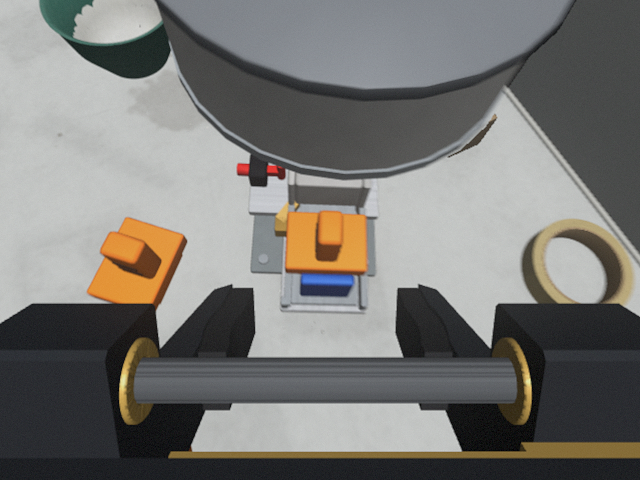

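The wrist view is clear: chock fin at (330,232), tab at (326,282), red roller at (282,172). The measured fin is 24x16 mm at (0.588, -0.059) with yaw 61°, which matches. Next: approach, then grip.

```bash
python3 -m pendant '[{"claw":0.6,"dx":12,"dy":16,"dz":-29,"twist":0},{"claw":0.6,"dx":24,"dy":32,"dz":-58,"twist":0},{"claw":0.6,"dx":36,"dy":48,"dz":-86,"twist":0},{"claw":0.6,"dx":42,"dy":57,"dz":-102,"twist":0},{"claw":0.6,"dx":47,"dy":64,"dz":-115,"twist":0},{"claw":0.6,"dx":47,"dy":64,"dz":-115,"twist":0}]' 20 >/dev/null
python3 -c "from h import *;st()"
python3 -m pendant '[{"claw":0.1,"dx":0,"dy":0,"dz":0,"twist":0},{"claw":0.1,"dx":0,"dy":0,"dz":0,"twist":0},{"claw":0.1,"dx":0,"dy":0,"dz":0,"twist":0},{"claw":0.1,"dx":0,"dy":0,"dz":0,"twist":0},{"claw":0.1,"dx":0,"dy":0,"dz":0,"twist":0},{"claw":0.1,"dx":0,"dy":0,"dz":0,"twist":0}]' 20 >/dev/null
python3 -c "from h import *;st()"
```

```text
t 15.55 pos [ 0.5943 -0.0547  0.1229] tilt 36.4 leanaz 56.9 yaz -27.9 yz 0.067 q [ 0.603  0.895 -0.459  1.954 -0.982  0.314  0.805] F [-0.7 -0.5  0.7] op 0.602 ff 0.0
t 16.15 pos [ 0.594  -0.0558  0.1238] tilt 36.4 leanaz 56.7 yaz -28.1 yz 0.068 q [ 0.604  0.893 -0.459  1.956 -0.985  0.314  0.806] F [-1.4 -1.8  5.7] op 0.181 ff 19.6
```

Gripped (opening 16 mm). The cone is close above, so I'll lift 16 mm straight up, go sideways past the tab on the clear side, then back off to the front.

```bash
python3 -m pendant '[{"claw":0.1,"dx":0,"dy":0,"dz":5,"twist":0},{"claw":0.1,"dx":0,"dy":-1,"dz":10,"twist":0},{"claw":0.1,"dx":-1,"dy":-2,"dz":16,"twist":0},{"claw":0.1,"dx":-1,"dy":-2,"dz":16,"twist":0}]' 25 >/dev/null
python3 -c "from h import *;st()"
python3 -m pendant '[{"claw":0.1,"dx":14,"dy":-8,"dz":0,"twist":0},{"claw":0.1,"dx":28,"dy":-15,"dz":0,"twist":0},{"claw":0.1,"dx":41,"dy":-22,"dz":0,"twist":0},{"claw":0.1,"dx":55,"dy":-29,"dz":0,"twist":0},{"claw":0.1,"dx":55,"dy":-29,"dz":0,"twist":0}]' >/dev/null
python3 -c "from h import *;st()"
```

```text
t 16.55 pos [ 0.5936 -0.0582  0.14  ] tilt 36.3 leanaz 56.5 yaz -28.1 yz 0.069 q [ 0.592  0.858 -0.43   1.952 -0.972  0.353  0.778] F [ 0.2  0.4 -1. ] op 0.18 ff 25.0
t 17.05 pos [ 0.65   -0.0879  0.1392] tilt 36.3 leanaz 56.4 yaz -28.1 yz 0.07 q [ 0.516  0.889 -0.29   1.764 -0.88   0.515  0.66 ] F [-0.5 -0.3 -1.2] op 0.181 ff 25.0
```

```bash
python3 - <<'E'
from path import *
q0=[.516,.889,-.29,1.764,-.88,.515,.66]
q=run(q0,[([.60,-.18,.2],36.3,56),([.519,-.34,.15],36.3,30),([.519,-.34,.035],36.3,30),([.519,-.34,.16],36.3,30),([.50,-.22,.24],36.3,56),([.545,-.13,.15],36.3,57),([.56,-.1,.108],36.3,60),([.59,-.045,.108],36.3,60)])
from h import *
f=np.load('top0.npz');p,d,K,T=[f[k] for k in 'pdKT']
for u,v in [(508,350),(518,395),(495,350),(440,255)]: print(px(K,T,u,v,d[v,u]).round(3))
E
```

```text
4 [ 0.7   0.8  -0.19  1.75 -0.79  0.78  0.59] [ 0.6  -0.18  0.2 ] 36.3 56.0 0.0
5 [ 1.05  0.86 -0.28  1.9  -1.    0.54  0.73] [ 0.519 -0.34   0.15 ] 36.3 30.1 -0.001
3 [ 1.19  1.12 -0.51  1.89 -1.    0.25  0.88] [ 0.519 -0.34   0.035] 36.3 30.1 -0.001
3 [ 1.09  0.85 -0.35  1.89 -0.91  0.51  0.64] [ 0.519 -0.34   0.16 ] 36.3 30.0 0.0
4 [ 0.96  0.7  -0.33  1.89 -0.64  0.8   0.6 ] [ 0.5  -0.22  0.24] 36.3 56.0 0.0
4 [ 0.85  0.86 -0.45  1.99 -0.78  0.47  0.69] [ 0.545 -0.13   0.15 ] 36.3 57.0 -0.0
2 [ 0.81  0.96 -0.48  1.98 -0.79  0.39  0.73] [ 0.56  -0.1    0.108] 36.3 60.0 -0.0
2 [ 0.72  0.97 -0.53  1.97 -0.85  0.31  0.7 ] [ 0.59  -0.045  0.108] 36.3 60.0 -0.0
[ 0.55  -0.516  0.047]
[ 0.477 -0.575  0.007]
[ 0.542 -0.493  0.034]
[ 0.687 -0.294  0.086]
```

```bash
python3 -m pendant '[{"claw":0.1,"dx":-18,"dy":-32,"dz":22,"twist":0},{"claw":0.1,"dx":-35,"dy":-62,"dz":44,"twist":0},{"claw":0.1,"dx":-52,"dy":-92,"dz":62,"twist":0},{"claw":0.1,"dx":-68,"dy":-124,"dz":55,"twist":-0.09},{"claw":0.1,"dx":-84,"dy":-156,"dz":45,"twist":-0.18},{"claw":0.1,"dx":-100,"dy":-188,"dz":35,"twist":-0.27},{"claw":0.1,"dx":-116,"dy":-220,"dz":25,"twist":-0.36},{"claw":0.1,"dx":-131,"dy":-252,"dz":11,"twist":-0.45}]' >/dev/null
python3 -c "from h import *;st()"
python3 -m pendant '[{"claw":0.1,"dx":0,"dy":0,"dz":-30,"twist":0},{"claw":0.1,"dx":0,"dy":0,"dz":-60,"twist":0},{"claw":0.1,"dx":0,"dy":0,"dz":-85,"twist":0},{"claw":0.1,"dx":0,"dy":0,"dz":-100,"twist":0},{"claw":0.1,"dx":0,"dy":0,"dz":-105,"twist":0},{"claw":0.1,"dx":0,"dy":0,"dz":-105,"twist":0}]' >/dev/null
python3 - <<'E'
from h import *
st();p,d,K,T=snap('wrist');cv2.imwrite('pics/w3.png',p)
E
```

```text
t 17.85 pos [ 0.5157 -0.3394  0.15  ] tilt 36.3 leanaz 30.7 yaz -54.0 yz 0.067 q [ 0.992  0.843 -0.303  1.874 -0.961  0.482  0.756] F [-0.6 -0.3 -1.4] op 0.182 ff 25.0
t 18.45 pos [ 0.5165 -0.3382  0.0447] tilt 36.3 leanaz 31.0 yaz -53.9 yz 0.066 q [ 1.09   1.058 -0.479  1.874 -0.967  0.257  0.885] F [-0.2  0.3 -0.5] op 0.18 ff 25.0
```

View pics/w3.png

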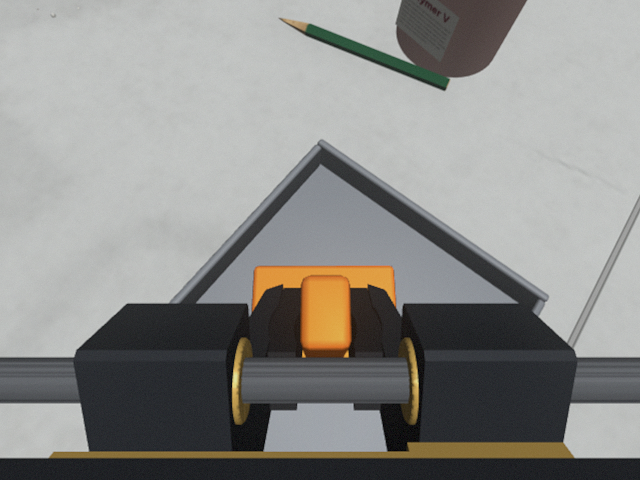

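The chock is held at (325,310), inside the tray. I'll lower it to contact and release.

```bash
python3 -m pendant '[{"claw":0.1,"dx":0,"dy":0,"dz":-4,"twist":0},{"claw":0.1,"dx":0,"dy":0,"dz":-7,"twist":0},{"claw":0.1,"dx":0,"dy":0,"dz":-9,"twist":0},{"claw":0.1,"dx":0,"dy":0,"dz":-9,"twist":0}]'|grep -E "tool_pos|contact"
python3 -m pendant '[{"claw":0.25,"dx":0,"dy":0,"dz":0,"twist":0},{"claw":0.35,"dx":0,"dy":0,"dz":0,"twist":0},{"claw":0.45,"dx":0,"dy":0,"dz":0,"twist":0},{"claw":0.45,"dx":0,"dy":0,"dz":0,"twist":0},{"claw":0.45,"dx":0,"dy":0,"dz":0,"twist":0}]' >/dev/null;  python3 -c "from h import *;st()"
python3 -m pendant '[{"claw":0.45,"dx":-11,"dy":-7,"dz":15,"twist":0},{"claw":0.45,"dx":-22,"dy":-13,"dz":35,"twist":0},{"claw":0.45,"dx":-33,"dy":-20,"dz":55,"twist":0},{"claw":0.45,"dx":-50,"dy":-30,"dz":85,"twist":0},{"claw":0.45,"dx":-60,"dy":-36,"dz":110,"twist":0}]' >/dev/null
python3 - <<'E'
from h import *
st();p,d,K,T=snap('wrist');cv2.imwrite('pics/w4.png',p)
E
```

```text
tool_pos: [0.5171, -0.3389, 0.0361]
contact_force: [-0.5, -0.0, -0.9]
t 19.4 pos [ 0.5172 -0.3388  0.0362] tilt 36.3 leanaz 30.9 yaz -53.9 yz 0.068 q [ 1.096  1.076 -0.49   1.87  -0.967  0.24   0.896] F [-0.2 -0.5 -0.3] op 0.453 ff 0.0
t 19.9 pos [ 0.4559 -0.3757  0.1472] tilt 36.3 leanaz 30.8 yaz -53.9 yz 0.067 q [ 1.129  0.846 -0.323  1.887 -0.865  0.521  0.779] F [ 0.5 -1.2  1. ] op 0.452 ff 0.0
```

View pics/w4.png

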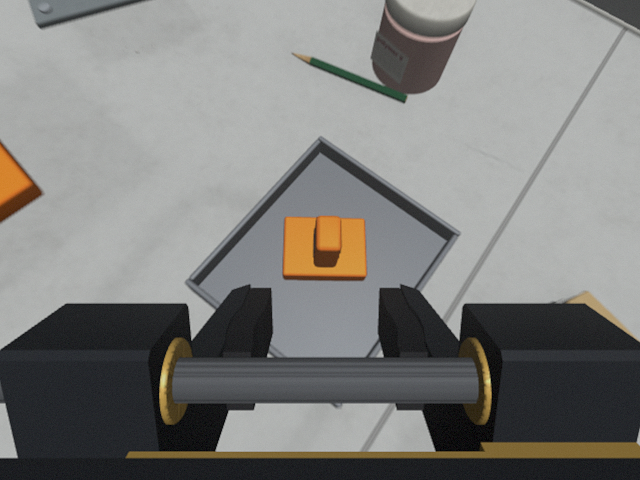

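The chock is upright in the tray at (325,245), and the jar is untouched at (420,45). Next: close the fingers and go in front of the tab.

```bash
python3 -m pendant '[{"claw":0.2,"dx":10,"dy":30,"dz":20,"twist":0.07},{"claw":0,"dx":22,"dy":65,"dz":40,"twist":0.14},{"claw":0,"dx":35,"dy":100,"dz":45,"twist":0.21},{"claw":0,"dx":48,"dy":135,"dz":45,"twist":0.28},{"claw":0,"dx":61,"dy":170,"dz":40,"twist":0.35},{"claw":0,"dx":74,"dy":205,"dz":30,"twist":0.42},{"claw":0,"dx":86,"dy":230,"dz":10,"twist":0.48},{"claw":0,"dx":96,"dy":250,"dz":-15,"twist":0.53}]' >/dev/null
python3 -m pendant '[{"claw":0,"dx":7,"dy":16,"dz":-20,"twist":0},{"claw":0,"dx":7,"dy":16,"dz":-20,"twist":0},{"claw":0,"dx":7,"dy":16,"dz":-20,"twist":0}]' >/dev/null
python3 - <<'E'
from h import *
st();s=r.get_state();e=np.array([np.cos(np.radians(62.1)),np.sin(np.radians(62.1))]);n=np.array([-e[1],e[0]]);w=s['tool_pos'][:2]-[.6237,.013];print('hop',w@e,w@n)
p,d,K,T=snap('wrist');cv2.imwrite('pics/w5.png',p)
for x in nets.place_of('wrist','push_tab')[:2]:
    u,v=x['position'][0]*640,x['position'][1]*480;P=at_h(K,T,u,v,.108);w=P[:2]-[.6237,.013];print(x['confidence'],P,w@e,w@n)
E
```

```text
t 21.05 pos [ 0.5598 -0.109   0.1112] tilt 36.3 leanaz 61.3 yaz -23.5 yz 0.067 q [ 0.712  0.919 -0.442  1.93  -0.783  0.412  0.785] F [-0.4 -0.2  0.8] op 0.006 ff 0.0
hop -0.13766317347103088 -0.0006279693905197406
0.71 [ 0.57450173 -0.08656249  0.108     ] -0.11101124550218441 -0.0031085223424591954
```

View pics/w5.png

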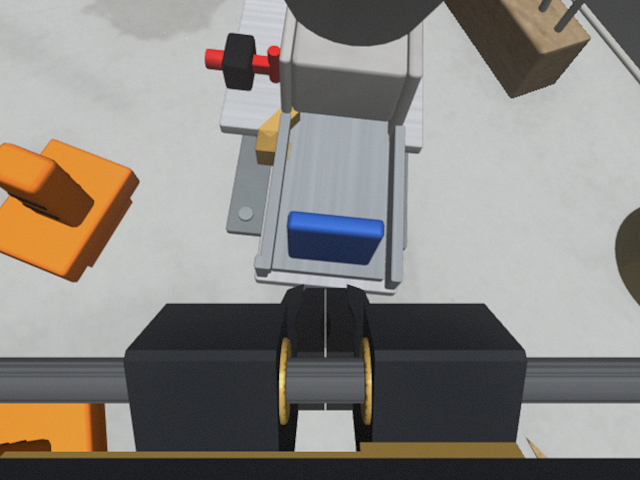

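The tab face is at (335,245), about 20 mm ahead of the fingertips; the track is clear and the roller is at (275,65). I'll push slowly along (0.468, 0.884).

```bash
python3 -m pendant '[{"claw":0,"dx":4,"dy":4,"dz":0,"twist":0},{"claw":0,"dx":6,"dy":8,"dz":0,"twist":0},{"claw":0,"dx":9,"dy":13,"dz":0,"twist":0},{"claw":0,"dx":11,"dy":17,"dz":0,"twist":0},{"claw":0,"dx":13,"dy":22,"dz":0,"twist":0},{"claw":0,"dx":16,"dy":26,"dz":0,"twist":0},{"claw":0,"dx":18,"dy":30,"dz":0,"twist":0},{"claw":0,"dx":20,"dy":35,"dz":0,"twist":0}]'|grep -E "tool_pos|contact"
python3 -m pendant '[{"claw":0,"dx":2,"dy":4,"dz":0,"twist":0},{"claw":0,"dx":4,"dy":8,"dz":0,"twist":0},{"claw":0,"dx":6,"dy":12,"dz":0,"twist":0},{"claw":0,"dx":8,"dy":16,"dz":0,"twist":0},{"claw":0,"dx":9,"dy":18,"dz":0,"twist":0}]'|grep -E "tool_pos|contact"
cat >> h.py <<'E'
def hop():
    s=r.get_state();e=np.array([.468,.884]);n=np.array([-.884,.468]);w=s['tool_pos'][:2]-[.6237,.013];print('hop',(w@e).round(4),(w@n).round(4),'push',(s['contact_force'][:2]@e).round(1))
E
python3 -c "from h import *;st();hop()"
```

```text
tool_pos: [0.5808, -0.0743, 0.1112]
contact_force: [-0.0, -4.3, 2.4]
tool_pos: [0.5886, -0.0598, 0.1106]
contact_force: [-7.6, -14.4, 10.8]
t 22.45 pos [ 0.5886 -0.0598  0.1106] tilt 36.0 leanaz 60.8 yaz -23.7 yz 0.069 q [ 0.62   0.924 -0.468  1.926 -0.832  0.343  0.741] F [ -7.6 -14.4  10.8] op 0.0 ff 8.0
hop -0.0808 -0.0031 push -16.2
```

```bash
python3 -m pendant '[{"claw":0,"dx":0,"dy":0,"dz":0,"twist":0},{"claw":0,"dx":0,"dy":0,"dz":0,"twist":0}]'|grep -E "tool_pos|contact"
python3 - <<'E'
from h import *
hop();p,d,K,T=snap('wrist');cv2.imwrite('pics/w6.png',p)
E
```

```text
tool_pos: [0.589, -0.059, 0.1106]
contact_force: [-4.0, -10.2, 5.5]
hop -0.0799 -0.003 push -10.8
```

View pics/w6.png

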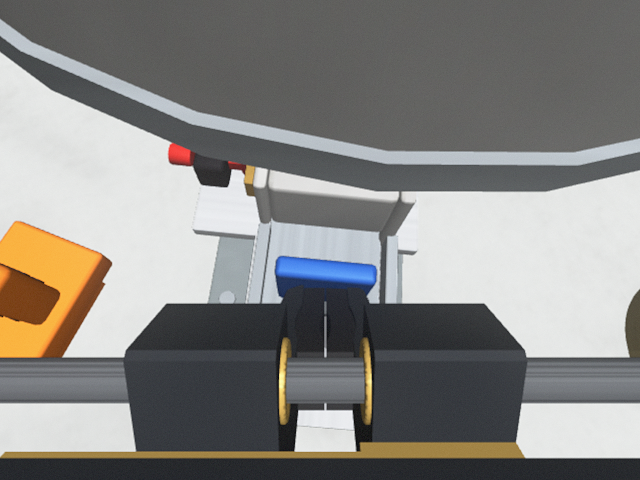

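The brass lug at (250,180) has reached the red roller, so this resistance is the catch's ramp. I'll continue slowly.

```bash
python3 -m pendant '[{"claw":0,"dx":1,"dy":1.8,"dz":0,"twist":0},{"claw":0,"dx":1.9,"dy":3.5,"dz":0,"twist":0},{"claw":0,"dx":2.8,"dy":5.3,"dz":0,"twist":0},{"claw":0,"dx":3.7,"dy":7,"dz":0,"twist":0}]'|grep -E "tool_pos|contact"; python3 -c "from h import *;hop()"
python3 -m pendant '[{"claw":0,"dx":1,"dy":1.8,"dz":0,"twist":0},{"claw":0,"dx":1.9,"dy":3.5,"dz":0,"twist":0},{"claw":0,"dx":2.4,"dy":4.4,"dz":0,"twist":0}]'|grep -E "tool_pos|contact"; python3 -c "from h import *;hop()"
```

```text
tool_pos: [0.5931, -0.0509, 0.1106]
contact_force: [-1.1, -8.3, 2.8]
hop -0.0709 -0.0028 push -7.9
tool_pos: [0.5948, -0.0481, 0.1103]
contact_force: [-6.6, -12.0, 7.6]
hop -0.0676 -0.0031 push -13.7
```

```bash
python3 -m pendant '[{"claw":0,"dx":0.5,"dy":0.9,"dz":0,"twist":0},{"claw":0,"dx":0.9,"dy":1.8,"dz":0,"twist":0},{"claw":0,"dx":1.4,"dy":2.7,"dz":0,"twist":0},{"claw":0,"dx":1.4,"dy":2.7,"dz":0,"twist":0}]'|grep -E "tool_pos|contact"; python3 -c "from h import *;hop()"
python3 -m pendant '[{"claw":0,"dx":0.5,"dy":0.9,"dz":0,"twist":0},{"claw":0,"dx":0.9,"dy":1.8,"dz":0,"twist":0},{"claw":0,"dx":1.4,"dy":2.7,"dz":0,"twist":0},{"claw":0,"dx":1.4,"dy":2.7,"dz":0,"twist":0}]'|grep -E "tool_pos|contact"; python3 - <<'E'
from h import *
hop();p,d,K,T=snap('scene');cv2.imwrite('pics/s7.png',cv2.resize(p[230:310,240:360],None,fx=6,fy=6,interpolation=cv2.INTER_CUBIC))
E
```

```text
tool_pos: [0.596, -0.0448, 0.11]
contact_force: [-4.3, -8.9, 3.4]
hop -0.064 -0.0026 push -9.9
tool_pos: [0.5971, -0.0429, 0.1099]
contact_force: [-6.1, -10.6, 6.1]
hop -0.0619 -0.0027 push -12.3
```

View pics/s7.png

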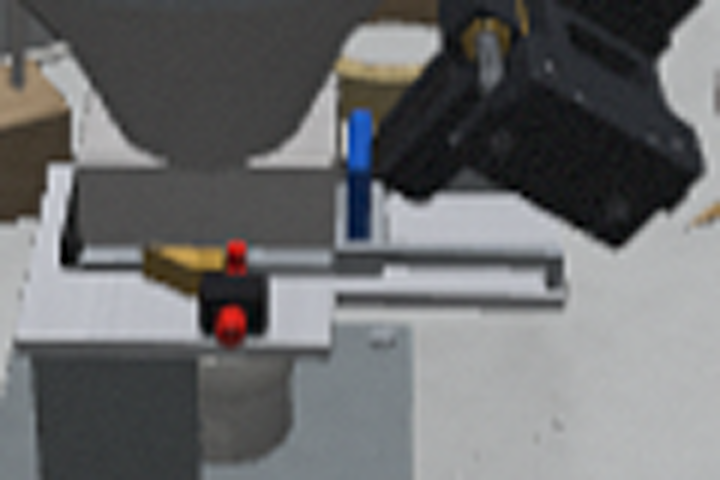

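The roller at (237,255) sits at the back end of the brass lug, so it is nearly home. I'll press on a few more millimetres.

```bash
python3 -m pendant '[{"claw":0,"dx":0.5,"dy":0.9,"dz":0,"twist":0},{"claw":0,"dx":0.9,"dy":1.8,"dz":0,"twist":0},{"claw":0,"dx":1.4,"dy":2.7,"dz":0,"twist":0},{"claw":0,"dx":1.4,"dy":2.7,"dz":0,"twist":0}]'|grep -E "tool_pos|contact"; python3 -c "from h import *;hop()"
python3 -m pendant '[{"claw":0,"dx":0.5,"dy":0.9,"dz":0,"twist":0},{"claw":0,"dx":0.9,"dy":1.8,"dz":0,"twist":0},{"claw":0,"dx":0.9,"dy":1.8,"dz":0,"twist":0}]'|grep -E "tool_pos|contact"; python3 - <<'E'
from h import *
hop();p,d,K,T=snap('scene');cv2.imwrite('pics/s8.png',cv2.resize(p[230:310,240:360],None,fx=6,fy=6,interpolation=cv2.INTER_CUBIC))
E
```

```text
tool_pos: [0.5983, -0.0407, 0.1098]
contact_force: [-6.5, -13.7, 6.5]
hop -0.0593 -0.0027 push -15.1
tool_pos: [0.5992, -0.0392, 0.1098]
contact_force: [-7.5, -13.6, 7.1]
hop -0.0576 -0.0027 push -15.5
```

View pics/s8.png

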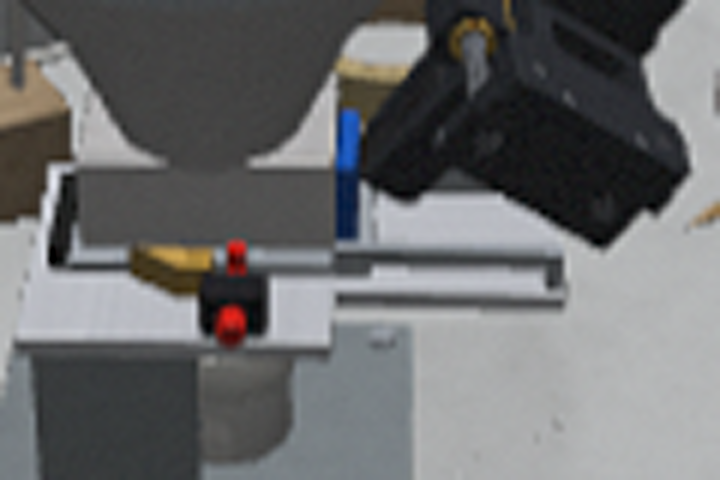

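A gap now shows between the lug, ending at (215,270), and the roller at (237,260), so the catch is behind the lug. I'll back off gently and check that it holds.

```bash
python3 -m pendant '[{"claw":0,"dx":-1,"dy":-2,"dz":0,"twist":0},{"claw":0,"dx":-2,"dy":-4,"dz":0,"twist":0},{"claw":0,"dx":-5,"dy":-9,"dz":0,"twist":0},{"claw":0,"dx":-12,"dy":-22,"dz":0,"twist":0},{"claw":0,"dx":-22,"dy":-42,"dz":5,"twist":0},{"claw":0,"dx":-35,"dy":-67,"dz":20,"twist":0},{"claw":0,"dx":-48,"dy":-95,"dz":45,"twist":0},{"claw":0,"dx":-60,"dy":-120,"dz":70,"twist":0}]'|grep -E "tool_pos|contact"
python3 -m pendant '[{"claw":0,"dx":0,"dy":0,"dz":0,"twist":0},{"claw":0,"dx":0,"dy":0,"dz":0,"twist":0},{"claw":0,"dx":0,"dy":0,"dz":0,"twist":0},{"claw":0,"dx":0,"dy":0,"dz":0,"twist":0},{"claw":0,"dx":0,"dy":0,"dz":0,"twist":0}]'|grep -E "contact"
python3 - <<'E'
from h import *
st();p,d,K,T=snap('scene')
a=cv2.resize(p[230:310,240:360],None,fx=5,fy=5,interpolation=cv2.INTER_CUBIC);b=p[190:390,90:490];b=cv2.resize(b,(600,190))
cv2.imwrite('pics/s9.png',np.vstack([a,b]))
E
```

```text
tool_pos: [0.5385, -0.1541, 0.1816]
contact_force: [1.4, -0.5, -0.5]
contact_force: [-0.2, 0.5, -0.5]
t 26.3 pos [ 0.5402 -0.153   0.1806] tilt 36.4 leanaz 61.5 yaz -23.4 yz 0.066 q [ 0.748  0.79  -0.35   1.884 -0.709  0.622  0.719] F [-0.2  0.5 -0.5] op 0.004 ff 0.0
```

View pics/s9.png

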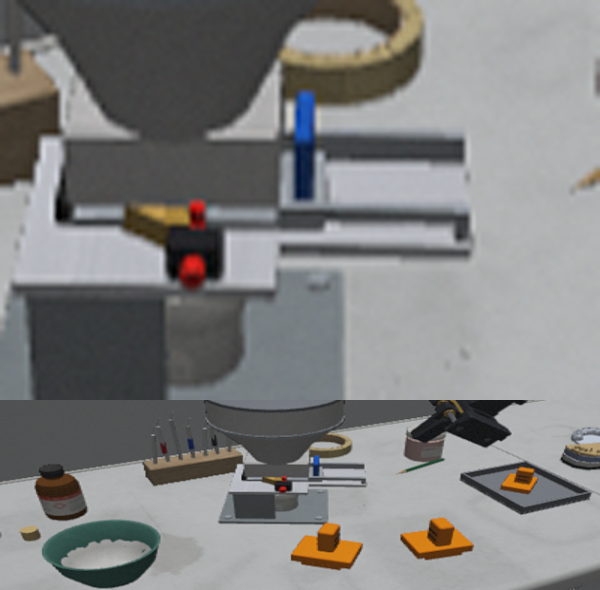

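After release the lug bears on the roller at (197,213), the tab at (305,145) is near home, and the chock is in the tray. I'll measure whether the gate creeps over another second.

```bash
cat > m.py <<'E'
from h import *
p,d,K,T=snap('scene');hsv=cv2.cvtColor(p,cv2.COLOR_BGR2HSV)
def c(lo,hi,x0,x1,y0,y1):
    m=cv2.inRange(hsv,lo,hi)[y0:y1,x0:x1];M=cv2.moments(m,True);return x0+M['m10']/M['m00'],y0+M['m01']/M['m00'],M['m00']
print('tab',c((100,120,60),(125,255,255),280,320,240,280),'red',c((0,150,60),(6,255,255),270,290,262,278))
v,u=np.mgrid[:480,:640];P=(np.stack([(u-K[0,2])/K[0,0]*d,(v-K[1,2])/K[1,1]*d,d,np.ones_like(d)],-1)@T.T)[...,:3]
m=(cv2.inRange(hsv,(100,120,60),(125,255,255))>0)&(np.hypot(P[...,0]-.595,P[...,1]+.035)<.05)&(P[...,2]>.12)
w=P[m][:,:2]-[.6237,.013];print('tab centre hopper x',np.median(w@[.468,.884]),m.sum())
f=np.load('scene0.npz');hsv=cv2.cvtColor(f['p'],cv2.COLOR_BGR2HSV);print('red at start',c((0,150,60),(6,255,255),270,290,262,278))
E
python3 m.py
python3 -m pendant '[{"claw":0,"dx":-3,"dy":-6,"dz":8,"twist":0},{"claw":0,"dx":-6,"dy":-12,"dz":16,"twist":0},{"claw":0,"dx":-6,"dy":-12,"dz":16,"twist":0},{"claw":0,"dx":-6,"dy":-12,"dz":16,"twist":0},{"claw":0,"dx":-6,"dy":-12,"dz":16,"twist":0},{"claw":0,"dx":-6,"dy":-12,"dz":16,"twist":0},{"claw":0,"dx":-6,"dy":-12,"dz":16,"twist":0},{"claw":0,"dx":-6,"dy":-12,"dz":16,"twist":0}]' >/dev/null; python3 m.py
```

```text
tab (300.4166666666667, 257.5, 72.0) red (278.93333333333334, 272.26666666666665, 15.0)
tab centre hopper x -0.05305476265893833 44
red at start (278.9375, 272.4375, 16.0)
tab (300.4366197183099, 257.4225352112676, 71.0) red (279.1333333333333, 272.3333333333333, 15.0)
tab centre hopper x -0.05374286416205865 45
red at start (278.9375, 272.4375, 16.0)
```

The gate is steady at about 2 mm out, the catch is at rest and nothing is creeping. Handing in.

```bash
python3 -c "
from plant import r
print(r.finish_job(), r.get_state()['clock'])"
```

```text
the job is handed in; nothing more can be done
the job is handed in; nothing more can be done
```

The chock is in the grey tray and the gate is pushed home with the red catch behind its lug; it held without creeping after I let go, and the job is handed in after about 27 s on the robot clock, though it returned no verdict.

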